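# Load the vial feeder's tube magazine

### The job

Load the vial feeder for the next run: stand the tall capped vial in its upright clear tube first, so that it is at the bottom, then the two short capped vials on top of it, all caps up, and last the steel follower weight, knob up, resting on the stack. Then throw the feeder's lever fully over to the other side, so that the feed is on, and leave the other things on the bench where they are.

Things in the scene. Friction and masses are not known exactly. Their poses are not given: they have to be found in the camera images.
- feeder: Vial feeder, fixed to the bench: a white base plate (local x -70 to 70 mm, y -50 to 200 mm, 30 mm high), a grey housing along its +x side (local x 55 to 130 mm, 70 mm high), an upright clear tube with an aluminium funnel mouth, and a lever block at local y = 150 mm. Origin on the bench under the tube's axis, z up.
- feeder_floor (a point): Centre of the clear tube's inner floor, 30 mm above the bench (the base plate's top). The bore is 33 mm across, the wall 3 mm thick. A square aluminium post 12 mm wide stands against the tube at the feeder's local y 20 to 32 mm, up to 160 mm above the bench.
- feeder_mouth (a point): Centre of the tube's mouth: top of the funnel rim, 182 mm above the bench. The funnel is about 41 mm wide inside at the rim, 47 mm outside, and narrows to the 33 mm bore 17 mm below the rim. Vials let go with their lower end in the funnel drop down the tube by themselves.
- feed (a joint): Feed lever angle, rad: about 0 to 0.2 at the start, leaning to the feeder's -x side (feed off); 1.0 at its stop, leaning to the feeder's +x side (feed on). It stays where it is left and takes under 2 N at the ball.
- feed_tip (a point): Centre of the black ball, 26 mm across, at the lever's free end, 80 mm from the pivot on a 10 mm stem. The pivot axis runs along the feeder's y axis at local x = 0, y = 150 mm, 52 mm above the bench; the ball moves from 38 mm on the -x side over the top to 38 mm on the +x side, 122 mm above the bench at either end and 132 mm midway.
- vial_tall_center (a point): The tall vial: amber plastic, straight-sided cylinder 28 mm in diameter and 54 mm tall with a black cap (top 13 mm) of the same diameter. About 20 to 42 g. Starts standing on the bench, cap up. Point at its centre, 27 mm above its foot; z along its axis to the cap.
- vial_a_center (a point): One of two alike short vials: amber plastic, 28 mm in diameter and 36 mm tall with a black cap (top 13 mm). About 14 to 28 g. Starts standing, cap up. Point at its centre, 18 mm above its foot; z to the cap.
- vial_b_center (a point): The other short vial, the same as the first. Point at its centre, 18 mm above its foot; z to the cap.
- follower_center (a point): Follower weight, solid steel, about 85 to 170 g: cylinder 28 mm in diameter and 26 mm tall with a round knob 18 mm in diameter and 30 mm tall on top (56 mm in all). Starts standing, knob up. Point on its axis 28 mm above its foot (2 mm above the knob's lower end); z to the knob. On a complete stack only the knob stands above the rim.
- salve_jar: Bystander: small white jar, 32 mm across, 26 mm tall, among the vials. Origin under its centre.
- petri: Bystander: clear dish, 58 mm across, 15 mm tall. Origin under its centre.
- forceps: Bystander: steel forceps lying flat, 125 mm long. Origin under their middle, x along them.
- slide_box: Bystander: grey slide box, 90 x 140 x 32 mm (x, y, z). Origin under its centre.
- beaker: Bystander: glass beaker, 60 mm across, 70 mm tall. Origin under its centre.
- stain_bottle: Bystander: amber bottle, 48 mm across, 100 mm tall. Origin under its centre.
- timer: Bystander: white bench timer, 60 x 75 x 20 mm. Origin under its centre.
Not all that is in view belongs to the job. Leave any purple look-alike of the part that bears follower_center alone. Leave any turquoise look-alike of the part that bears vial_tall_center alone.

How it is judged (in metres and radians):
On the way, in this order (a step that is already met when the one before it is completed fails the run):
1. the tall vial is at the bottom of the tube, cap up (horizontal distance between vial_tall_center and feeder_mouth below 0.008 m and z of vial_tall_center in the frame of feeder between 0.051 and 0.063 m and angle between vial_tall_center's own z axis and vertical below 0.25 rad), for 0.2 s.
2. one short vial rests on it in the tube, cap up (all of step 1 and ((horizontal distance between vial_a_center and feeder_mouth below 0.008 m and z of vial_a_center in the frame of feeder between 0.096 and 0.108 m and angle between vial_a_center's own z axis and vertical below 0.25 rad) or (horizontal distance between vial_b_center and feeder_mouth below 0.008 m and z of vial_b_center in the frame of feeder between 0.096 and 0.108 m and angle between vial_b_center's own z axis and vertical below 0.25 rad))), for 0.2 s.
3. the other short vial rests on that one, cap up (all of step 1 and ((horizontal distance between each of vial_a_center, vial_b_center and feeder_mouth below 0.008 m and z of vial_a_center in the frame of feeder between 0.096 and 0.108 m and angle between each of vial_a_center, vial_b_center's own z axis and vertical below 0.25 rad and z of vial_b_center in the frame of feeder between 0.132 and 0.144 m) or (horizontal distance between each of vial_b_center, vial_a_center and feeder_mouth below 0.008 m and z of vial_b_center in the frame of feeder between 0.096 and 0.108 m and angle between each of vial_b_center, vial_a_center's own z axis and vertical below 0.25 rad and z of vial_a_center in the frame of feeder between 0.132 and 0.144 m))), for 0.2 s.
4. the follower rests on the stack, knob up (all of step 3 and horizontal distance between follower_center and feeder_mouth below 0.008 m and z of follower_center in the frame of feeder between 0.178 and 0.19 m and angle between follower_center's own z axis and vertical below 0.25 rad), for 0.2 s.
5. the feed lever is thrown fully over (all of step 4 and value of joint feed above 0.88 rad), for 0.2 s.
At the end, for the whole second after the job is handed in: In the tube, from the bottom up: the tall vial, the two short vials in either order, the follower; each upright (within 0.25 rad, caps and knob up), within 8 mm of the tube's axis and 6 mm of its resting height; and the feed lever past 0.88 rad (all of step 5); the robot touches nothing.
It fails at once if a bystander is shifted by more than 40 mm (distance of any of salve_jar, petri, forceps, slide_box, beaker, stain_bottle, timer from where it was at the start of the episode above 0.04 m).
It fails at once if the lever is thrown before the follower is in place (value of joint feed above 0.6 rad and not (horizontal distance between follower_center and feeder_mouth below 0.008 m and z of follower_center in the frame of feeder between 0.178 and 0.19 m and angle between follower_center's own z axis and vertical below 0.25 rad)).
It also fails if it takes over 72 s, if anything falls off the work surface, if the arm or the gripper's body presses on something with over 40 N, if the wrist force passes 120 N, or if a joint passes its speed limit or range.

### The arm

A 6-joint arm with a two-finger parallel gripper is mounted at the origin on the work surface. World frame = base frame: x ahead of the robot, y to its left, z up, the work surface at z = 0. Lengths are in mm, angles in rad, forces in N, time in s.
With the tool pointing down it reaches from about 300 to 775 mm from the base axis. Payload 14.6 kg.
Tool frame: the origin (TCP) lies at the very end of the fingers, on their centre line; the grasp point (between the pads) lies 19 mm behind it (grip_point_offset is the distance from the TCP to the grasp point, in mm); z points along the fingers, y is the line along which they close (so a half turn about z gives the same grasp; the last joint's range is limited). The gripper opens to 94 mm and grips with 3 to 60 N. Pads are 16 mm wide; open, the fingers measure 119 mm over their backs; the gripper's body (75 mm by 177 mm) begins 78 mm behind the grasp point.
Start: joints at [-1.198, 0.3, 1.521, -0, 1.321, -0.067], TCP at [234.159, -497.653, 205.446] pointing down, gripper open.
Joint ranges: [-3.03, 3.03], [-0.79, 2.21], [0.23, 2.52], [-1.04, 4.18], [0, 3.07], [-2.55, 2.55]. Speed limits (rad/s): [2.22, 2.22, 2.57, 3.14, 3.14, 3.14].

### API

Orientations are given as [roll, pitch, yaw] about the fixed x, y, z axes, in that order (R = Rz(yaw) Ry(pitch) Rx(roll)).
In Python, from cell import read_state, camera, camera_info, sign_off, grip_point_offset gives the robot as it stands.
- The arm moves only by the shell command python3 -m handwheel 'ROWS' [FORCE]. ROWS is text: rows parted by semicolons, each of 5 numbers parted by spaces: the shift along the world's x, y, z in units of 40 mm (1.0 is 40 mm), then the turn about the world's z in units of 5 degrees (1.0 is 5 degrees), then the closure, from 0 (fully open) to 1 (shut). In form: dx dy dz yaw gripper; .... A call has 1 to 12 rows; each row shifts and turns the commanded pose from where the row before left it; what a row does not reach is not made up. A row lasts 1/12 s, in which the tool goes at most 41.7 mm and 7.16 degrees, less where a joint would pass 70% of its speed; a pose out of reach is approached as far as the arm can. A call is refused whole if a number of a shift passes 1 or a number of a turn 1, either way. A call with a gripper value outside its range is refused whole. The fingers move at their own pace and stop on an object; FORCE is the grip in N (left out, the last holds). Time passes only in rows, so rows that do not move let the fingers close. It gives the time, the measured TCP pose, the force, the opening and the grip force at its end, in the units of the state.
- read_state(): the state, without advancing time (a new reading comes with each control period).
- camera(name): name is "scene" or "top"; returns (picture, depth): 384x512x3 uint8, red, green, blue; 384x512 float32, mm along the optical axis (not along the pixel's ray), 0 where there is no reading.
- camera_info(name): a dict with "intrinsics" (3x3 intrinsics, pixels), "k1" (the pictures are not rectified: a ray, as slopes to the right and down, at radius r is drawn at 1 + k1 r^2 times it, then the intrinsics apply), "world_from_camera" (4x4, takes a point from camera to world coordinates). Camera axes: x right, y down, z forward; pixel columns grow to the right and rows downward; lengths in mm; the calibration is good to about 2 mm. A picture is of the moment at which its call begins. camera_info takes no time and is no camera call.
- sign_off(): hands the job in; it is judged then, once.
The state is a dict: "clock": time; "joints": joint angles; "qd": joint speeds; "effort": joint torques, N m; "eef_pos": TCP position; "eef_rot": TCP orientation; "wrist_force": force on the tool from outside, world axes, zero at the start; "moment": the same for the moment, N m; "finger_gap": finger opening in mm; "finger_force": force on a finger pad.
Only numpy, scipy, OpenCV 4.12 (cv2) and the standard library are available. Lean on these libraries where they do the work, as an engineer would, in place of code of your own. Each camera call takes 0.05 s, during which the arm holds its last target. There are 200 camera calls.

## Working session

There is one attempt and no reset: what is moved stays moved. The work goes in short steps, Python scripts to look and compute and a shell command to move; the robot and the scene stay as the last step left them, time stands still between calls to the robot, and variables do not carry over. Pictures are saved under pics/ and viewed, at most 10 in all, crops included, and the job is handed in when it is done.

```bash
mkdir -p pics
cat > h.py <<'E'
import numpy as np, cv2
from cell import *
def cloud(name):
    im,d=camera(name); c=camera_info(name); K=np.array(c["intrinsics"]);T=np.array(c["world_from_camera"])
    v,u=np.mgrid[0:384,0:512]
    pts=np.stack([u,v],-1).reshape(-1,1,2).astype(np.float64)
    s=cv2.undistortPoints(pts,K,np.array([c["k1"],0,0,0.])).reshape(384,512,2)
    P=np.dstack([s[...,0]*d,s[...,1]*d,d]); W=P@T[:3,:3].T+T[:3,3]; W[d==0]=np.nan
    return im,d,W
E
python3 - <<'E'
from h import *
for n in("top","scene"):
    im,d,W=cloud(n); np.savez(n+"0.npz",im=im,W=W)
    cv2.imwrite(f"pics/{n}0.png",cv2.resize(im[...,::-1],(800,600),interpolation=cv2.INTER_CUBIC)); print(np.round(camera_info(n)["world_from_camera"],2))
print(read_state())
E
```

```text
[[-0.00000e+00 -1.00000e+00  8.00000e-02  4.54920e+02]
 [-1.00000e+00  0.00000e+00 -0.00000e+00 -8.49700e+01]
 [ 0.00000e+00 -8.00000e-02 -1.00000e+00  1.43311e+03]
 [ 0.00000e+00  0.00000e+00  0.00000e+00  1.00000e+00]]
[[ 5.50000e-01  4.70000e-01 -6.90000e-01  1.28366e+03]
 [ 8.40000e-01 -3.30000e-01  4.40000e-01 -5.06670e+02]
 [-2.00000e-02 -8.20000e-01 -5.70000e-01  7.20120e+02]
 [ 0.00000e+00  0.00000e+00  0.00000e+00  1.00000e+00]]
{'clock': 0.1, 'joints': array([-1.19763881e+00,  3.00428244e-01,  1.52152509e+00,  1.43889984e-05,
        1.32073949e+00, -6.65929044e-02]), 'qd': array([-0.00194995, -0.00194101, -0.00037168, -0.0017429 , -0.00013762,
       -0.00030239]), 'effort': array([-1.17434652e-04, -5.32645869e+01, -3.53280973e+01,  7.09430175e-02,
        2.34927930e-02, -5.11359974e-05]), 'eef_pos': array([ 234.05570197, -497.43714644,  204.93353412]), 'eef_rot': array([-3.14049585e+00, -8.71162045e-05,  4.39746805e-01]), 'wrist_force': array([-0.6143951 ,  0.70757173, -0.22587497]), 'moment': array([-0.04425369,  0.00569554,  0.02852436]), 'finger_force': 0.0, 'finger_gap': 93.98221324071837}
```

View pics/top0.png

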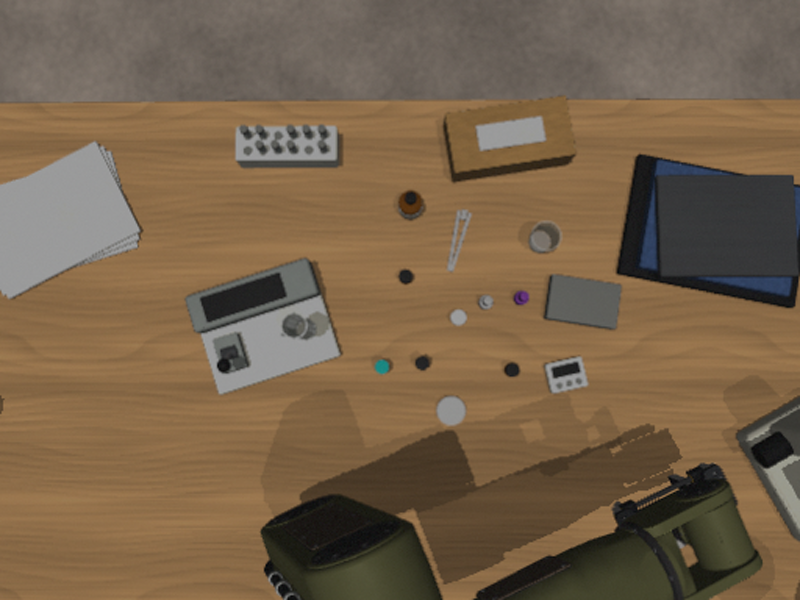

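View pics/scene0.png

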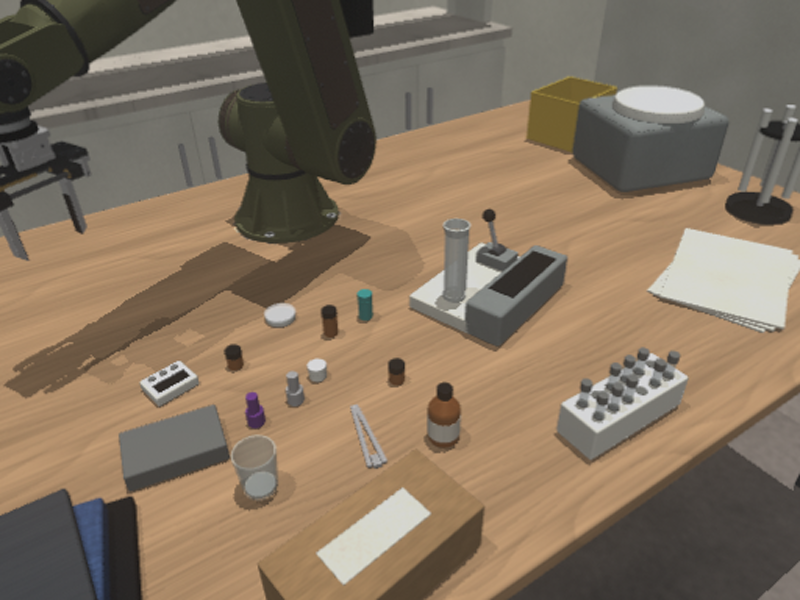

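The top view (in 800x600 pixels) shows the tall vial at (422,363), short vials at (406,276) and (512,369), and the follower at (486,301). The jar is at (458,317), the turquoise look-alike at (382,366) and the purple one at (521,297). The funnel is at about (295,326) and the lever ball at (224,366), and the housing is on the world +x side. The scene view agrees.

Run:
```python
from h import *
D={n:np.load(n+"0.npz") for n in("top","scene")}
W=D["top"]["W"];im=D["top"]["im"];Ws=D["scene"]["W"];ims=D["scene"]["im"]
def top(name,u,v,zlo,r=25):
    u*=.64;v*=.64
    p=W[int(v)-14:int(v)+15,int(u)-14:int(u)+15].reshape(-1,3)
    c=W[int(v),int(u)]
    q=p[(p[:,2]>zlo)&(np.hypot(*(p-c)[:,:2].T)<r)]
    s=Ws.reshape(-1,3); s=s[(s[:,2]>zlo)&(s[:,2]<zlo+90)]; s=s[np.hypot(*(s-q.mean(0))[:,:2].T)<r]
    # circle mid-range
    for n,a in(("top",q),("scene",s)):
        if len(a)>3: print(name,n,len(a),"mid",np.round((np.percentile(a[:,:2],3,0)+np.percentile(a[:,:2],97,0))/2,1),"mean",np.round(a.mean(0),1),"zmax",round(a[:,2].max(),1),"ext",np.round(np.ptp(a[:,:2],axis=0)))
for a in [("tall",422,363,40),("A",406,276,24),("B",512,369,24),("foll",486,301,12),("follknob",486,301,40),("jar",458,317,15),("turq",382,366,40),("purp",521,297,12),("mouth",295,326,165,30),("ball",224,366,105),("beaker",544,237,50,40),("bottle",410,204,40,35),("petri",451,410,8,40)]: top(*a)
# housing edges: top at z~70, plate at z 30
for nm,lo,hi in(("housing",62,76),("plate",26,34)):
  for n,w in (("top",W),("scene",Ws)):
    m=(w[...,2]>lo)&(w[...,2]<hi)&(w[...,0]>330)&(w[...,0]<620)&(w[...,1]>20)&(w[...,1]<400)
    cm=cv2.morphologyEx(m.astype(np.uint8),cv2.MORPH_OPEN,np.ones((3,3)))
    a=w[cm>0][:,:2].astype(np.float32); r=cv2.minAreaRect(a); print(nm,n,len(a),np.round(r[0],1),np.round(r[1],1),round(r[2],2),np.round(cv2.boxPoints(r)).tolist())
```

```text
tall top 67 mid [ 458.  -127.4] mean [ 458.9 -128.    54.3] zmax 60.7 ext [24. 24.]
tall scene 80 mid [ 458.4 -127.7] mean [ 460.1 -128.8   50.8] zmax 57.0 ext [28. 26.]
A top 64 mid [630.2 -96.9] mean [630.  -97.5  36.2] zmax 44.4 ext [26. 25.]
A scene 99 mid [629.7 -97.2] mean [631.3 -97.4  33.7] zmax 38.5 ext [29. 28.]
B top 69 mid [ 445.1 -304.9] mean [ 445.1 -304.6   35.3] zmax 41.4 ext [24. 25.]
B scene 89 mid [ 443.9 -303.8] mean [ 445.9 -304.2   32.9] zmax 37.5 ext [28. 26.]
foll top 63 mid [ 579.1 -254.7] mean [ 578.1 -254.1   40.3] zmax 61.5 ext [27. 26.]
foll scene 165 mid [ 580.9 -256.3] mean [ 582.4 -256.7   34.8] zmax 59.5 ext [26. 27.]
follknob top 29 mid [ 579.4 -256.7] mean [ 579.3 -255.6   55.9] zmax 61.5 ext [15. 16.]
follknob scene 65 mid [ 578.8 -255.4] mean [ 580.  -255.9   50.6] zmax 59.5 ext [18. 18.]
jar top 84 mid [ 548.5 -201.4] mean [ 549.  -201.    26.1] zmax 32.2 ext [28. 28.]
jar scene 109 mid [ 547.1 -200. ] mean [ 549.6 -200.9   23.8] zmax 28.9 ext [33. 30.]
turq top 65 mid [452.3 -49.2] mean [452.3 -49.7  53.3] zmax 60.5 ext [24. 24.]
turq scene 76 m
[... 844 characters left out ...]
 mid [ 776.3 -110.2] mean [ 779.  -112.4   70.1] zmax 102.4 ext [45. 45.]
petri top 279 mid [ 365.8 -186.3] mean [ 365.5 -185.5   15.1] zmax 24.3 ext [65. 56.]
petri scene 218 mid [ 364.6 -184.4] mean [ 366.  -184.5   13.6] zmax 18.3 ext [61. 58.]
housing top 1446 [590.8 200.3] [ 75.4 250.3] 17.65 [[517.0, 308.0], [593.0, 70.0], [665.0, 92.0], [589.0, 331.0]]
housing scene 1065 [558.8 192. ] [138.4 250.9] 17.22 [[456.0, 291.0], [530.0, 52.0], [662.0, 93.0], [588.0, 332.0]]
plate top 1215 [496. 170.] [125.7 248.3] 17.85 [[398.0, 269.0], [474.0, 33.0], [594.0, 71.0], [518.0, 307.0]]
plate scene 811 [497.7 156. ] [121.8 222.2] 17.67 [[406.0, 243.0], [473.0, 32.0], [589.0, 69.0], [522.0, 280.0]]
```

```bash
python3 -m handwheel '0.46 0.76 0 1 0.4;0.46 0.76 0 1 0.4;0.46 0.76 0 1 0.4;0.46 0.76 0 1 0.4;0.46 0.76 0 1 0.4;0.46 0.76 0 1 0.4;0.46 0.76 0 1 0.4;0.46 0.76 0 1 0.4;0.46 0.76 0 1 0.4;0.46 0.76 0 1 0.4;0.46 0.76 0 1 0.4;0.46 0.76 0 1 0.4' 15
```

```text
clock: 1.1
eef_pos: [455.4, -131.1, 205.3]
eef_rot: [-3.141, -0.0, 1.491]
wrist_force: [0.9, -0.3, -0.2]
finger_gap: 56.6
finger_force: 0.0
```

```bash
python3 -m handwheel '0.08 0.1 0 1 0.4;0 0 -0.7 1 0.4;0 0 -0.8 1 0.4;0 0 -0.8 1 0.4;0 0 -0.8 0.44 0.4;0 0 -0.8 0 0.4;0 0 -0.65 0 0.4;0 0 0 0 0.4'
python3 - <<'E'
from h import *
im,d,W=cloud("scene"); cv2.imwrite("pics/s1.png",cv2.resize(im[140:300,100:320,::-1],(660,480)))
E
```

```text
clock: 1.77
eef_pos: [455.5, -127.9, 19.1]
eef_rot: [-3.135, -0.005, 1.874]
wrist_force: [0.0, 0.0, -0.2]
finger_gap: 56.5
finger_force: 0.0
```

View pics/s1.png

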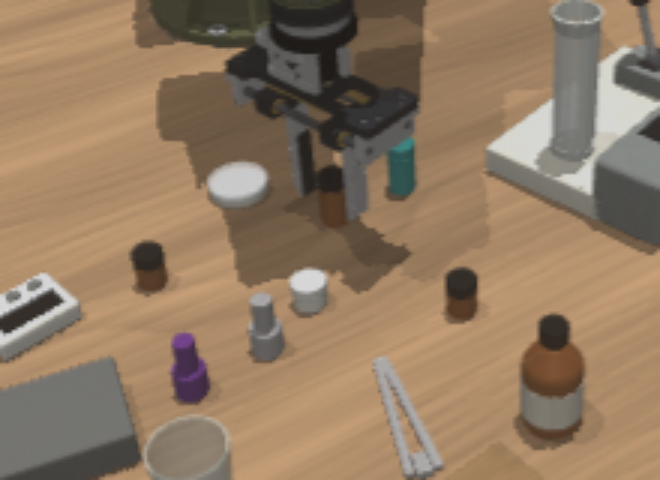

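The crop shows the tall vial at (333,197) between the two fingers, with the turquoise look-alike clear at (401,167). I'll grip it and lift.

```bash
python3 -m handwheel '0.05 0 0 0 0.8;0 0 0 0 0.8;0 0 0 0 0.8;0 0 0 0 0.8;0 0 0 0 0.8;0 0 0.3 0 0.8;0 0 0.8 0 0.8;0 0 0.9 0 0.8;0 0 0.9 0 0.8;0 0 0.9 0 0.8;0 0 0.9 0 0.8;0 0 0.2 0 0.8' 15
```

```text
clock: 2.82
eef_pos: [461.6, -129.3, 225.5]
eef_rot: [3.135, 0.005, 1.874]
wrist_force: [0.5, -0.4, -0.5]
finger_gap: 27.6
finger_force: 15.0
```

```bash
python3 -m handwheel '0.23 0.8 0 0 0.8;0.23 0.8 0 0 0.8;0.23 0.8 0 0 0.8;0.23 0.8 0 0 0.8;0.23 0.8 0 0 0.8;0.23 0.8 0 0 0.8;0.23 0.8 0 0 0.8;0 0 0 0 0.8;0 0 0 0 0.8'
python3 - <<'E'
from h import *
for n in("scene","top"):
    im,d,W=cloud(n); np.savez(n+"1.npz",im=im,W=W)
    p=W.reshape(-1,3);near=np.hypot(p[:,0]-525,p[:,1]-102)<45
    for nm,lo,hi in(("rim",174,186),("tube",60,160),("vialbody",203,225)):
        q=p[near&(p[:,2]>lo)&(p[:,2]<hi)]
        if len(q)>5:
            c,r=cv2.minEnclosingCircle(q[:,:2].astype(np.float32));print(n,nm,len(q),np.round(c,1),round(r,1),np.round(q.mean(0),1))
    if n=="scene": cv2.imwrite("pics/s2.png",cv2.resize(im[80:220,230:400,::-1],(680,560)))
print(read_state()["eef_pos"])
E
```

```text
clock: 3.57
eef_pos: [524.4, 96.3, 218.9]
eef_rot: [-3.141, -0.0, 1.877]
wrist_force: [0.0, -0.5, -0.5]
finger_gap: 28.0
finger_force: 15.0
scene rim 86 [524.1 104. ] 26.1 [526.9  99.5 178.6]
scene tube 454 [524.7 108. ] 27.5 [533.9  95.  111.1]
scene vialbody 74 [525.7  88.9] 21.4 [528.8  92.  214.4]
[524.29841517  94.57383536 219.21694609]
```

View pics/s2.png

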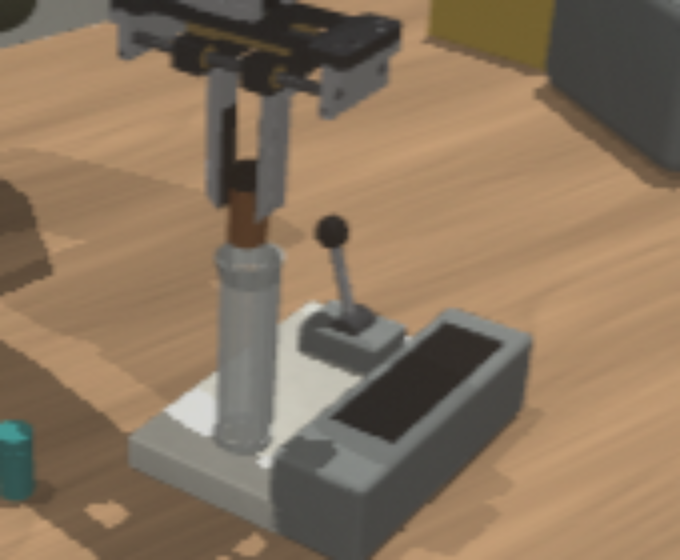

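The picture shows the vial's foot just above the funnel mouth at (248,255), slightly toward -y. I'll shift +7 mm in y, lower it into the funnel and release.

```bash
python3 -m handwheel '0.02 0.18 0 0 0.8;0 0 0 0 0.8;0 0 -0.3 0 0.8;0 0 -0.3 0 0.8;0 0 0 0 0.8;0 0 0 0 0.8' && python3 -c "
from cell import *;print(read_state()['wrist_force'],read_state()['moment'],read_state()['eef_pos'])"
```

```text
clock: 4.17
eef_pos: [525.2, 101.9, 195.4]
eef_rot: [-3.141, -0.0, 1.874]
wrist_force: [0.4, -0.4, 0.6]
finger_gap: 27.6
finger_force: 15.0
[ 0.39726491 -0.35978873  0.60662947] [-0.01200113 -0.09800928  0.04079416] [525.19287205 101.9364228  195.44589311]
```

```bash
python3 -m handwheel '0 0 0 0 0.4;0 0 0 0 0.4;0 0 0 0 0.4;0 0 0 0 0.4;0 0 0.5 0 0.4;0 0 0.5 0 0.4;0.48 -0.8 0 0 0.4;0.48 -0.8 0 0 0.4;0.48 -0.8 0 0 0.4;0.48 -0.8 0 0 0.4;0.48 -0.8 0 0 0.4;0.2 -0.8 0 0 0.4'
python3 - <<'E'
from h import *
im,d,W=cloud("scene"); cv2.imwrite("pics/s3.png",cv2.resize(im[110:230,250:400,::-1],(600,480)))
E
```

```text
clock: 5.17
eef_pos: [630.6, -91.4, 235.2]
eef_rot: [3.142, -0.0, 1.875]
wrist_force: [-0.4, -0.4, -0.3]
finger_gap: 56.3
finger_force: 0.0
```

View pics/s3.png

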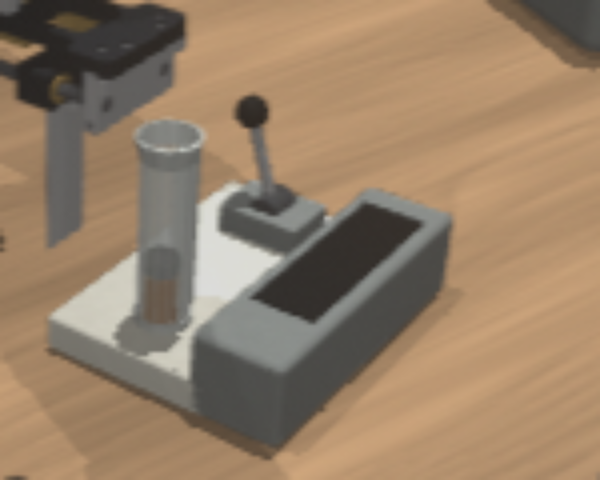

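The tall vial stands at the bottom of the tube at (160,290), cap up. Next is short vial A at (630,-97).

```bash
python3 -m handwheel '0 -0.1 -0.9 0 0.4;0 0 -0.9 0 0.4;0 0 -0.9 0 0.4;0 0 -0.9 0 0.4;0 0 -0.9 0 0.4;0 0 -0.7 0 0.4;0 0 -0.3 0 0.4;0 0 0 0 0.4;0 0 0 0 0.4'
```

```text
clock: 5.97
eef_pos: [629.9, -93.7, 16.6]
eef_rot: [3.141, 0.0, 1.875]
wrist_force: [0.9, 0.4, 0.7]
finger_gap: 56.6
finger_force: 0.0
```

```bash
python3 -m handwheel '0 -0.08 -0.12 0 0.4;0 0 0 0 0.4;0 0 0 0 0.8;0 0 0 0 0.8;0 0 0 0 0.8;0 0 0 0 0.8' 15; python3 -m handwheel '0 0 0 0 0.8;0 0 0.4 0 0.8;0 0 0.9 0 0.8;0 0 0.9 0 0.8;0 0 0.9 0 0.8;0 0 0.9 0 0.8;0 0 0.9 0 0.8;0 0 0.1 0 0.8;0 0 0 0 0.8'
```

```text
clock: 6.47
eef_pos: [629.5, -96.9, 11.0]
eef_rot: [3.141, 0.0, 1.875]
wrist_force: [1.0, -0.4, 0.0]
finger_gap: 33.0
finger_force: 0.0
clock: 7.22
eef_pos: [630.1, -97.0, 213.2]
eef_rot: [3.138, 0.002, 1.875]
wrist_force: [0.2, 0.7, -0.7]
finger_gap: 27.6
finger_force: 15.0
```

```bash
python3 -m handwheel '-0.44 0.83 0 0 0.8;-0.44 0.83 0 0 0.8;-0.44 0.83 0 0 0.8;-0.44 0.83 0 0 0.8;-0.43 0.83 0 0 0.8;-0.43 0.83 0 0 0.8;0 0 0 0 0.8;0 0 0 0 0.8;0 0 0 0 0.8'
```

```text
clock: 7.97
eef_pos: [524.4, 102.0, 209.5]
eef_rot: [-3.14, -0.0, 1.875]
wrist_force: [0.4, -0.1, -0.7]
finger_gap: 27.4
finger_force: 15.0
```

```bash
python3 -m handwheel '0.02 0 -0.3 0 0.8;0 0 -0.26 0 0.8;0 0 0 0 0.8;0 0 0 0 0.8'; python3 -m handwheel '0 0 0 0 0.4;0 0 0 0 0.4;0 0 0 0 0.4;0 0 0 0 0.4;0 0 0 0 0.4;0 0 0.5 0 0.4;0 0 0.3 0 0.4'
```

```text
clock: 8.3
eef_pos: [525.2, 101.6, 187.3]
eef_rot: [-3.14, -0.0, 1.873]
wrist_force: [0.1, 0.4, 0.1]
finger_gap: 27.4
finger_force: 15.0
clock: 8.88
eef_pos: [525.4, 102.4, 221.3]
eef_rot: [3.141, 0.0, 1.874]
wrist_force: [0.3, -0.2, 0.8]
finger_gap: 56.7
finger_force: 0.0
```

```bash
python3 -m handwheel '-0.18 -0.92 0 0 0.4;-0.18 -0.92 0 0 0.4;-0.18 -0.92 0 0 0.4;-0.18 -0.92 0 0 0.4;-0.18 -0.92 0 0 0.4;-0.18 -0.92 0 0 0.4;-0.18 -0.92 0 0 0.4;-0.18 -0.92 0 0 0.4;-0.18 -0.92 0 0 0.4;-0.18 -0.92 0 0 0.4;-0.18 -0.92 0 0 0.4;0 0 0 0 0.4'
python3 - <<'E'
from h import *
im,d,W=cloud("scene"); cv2.imwrite("pics/s4.png",cv2.resize(im[110:230,250:400,::-1],(600,480)))
E
```

```text
clock: 9.88
eef_pos: [444.6, -307.3, 220.0]
eef_rot: [-3.141, 0.001, 1.87]
wrist_force: [-0.1, 0.9, -0.4]
finger_gap: 56.5
finger_force: 0.0
```

View pics/s4.png

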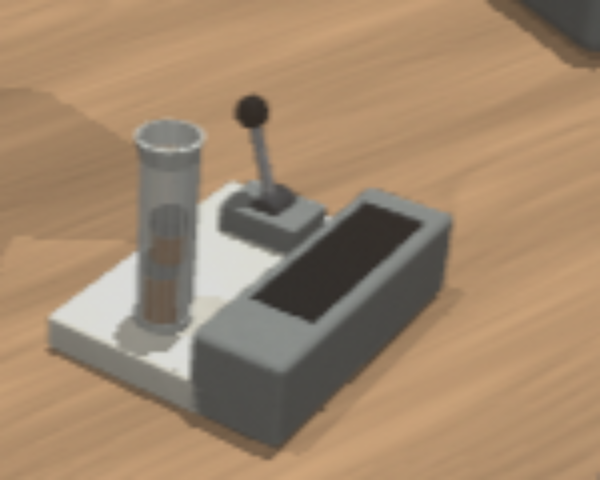

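Short vial A sits upright on the tall one at (166,235). Now vial B.

```bash
python3 -m handwheel '0 0.05 -0.9 0 0.4;0 0 -0.9 0 0.4;0 0 -0.9 0 0.4;0 0 -0.9 0 0.4;0 0 -0.9 0 0.4;0 0 -0.5 0 0.4;0 0 0 0 0.4;0 0 0 0 0.4'
```

```text
clock: 10.6
eef_pos: [446.4, -299.7, 20.4]
eef_rot: [-3.141, -0.001, 1.875]
wrist_force: [-0.0, -0.2, 0.7]
finger_gap: 56.2
finger_force: 0.0
```

```bash
python3 -m handwheel '-0.03 -0.11 -0.23 0 0.4;0 0 0 0 0.4;0 0 0 0 0.8;0 0 0 0 0.8;0 0 0 0 0.8;0 0 0 0 0.8' 15; python3 -m handwheel '0 0 0 0 0.8;0 0 0.4 0 0.8;0 0 0.9 0 0.8;0 0 0.9 0 0.8;0 0 0.9 0 0.8;0 0 0.9 0 0.8;0 0 0.9 0 0.8;0 0 0.1 0 0.8;0 0 0 0 0.8'
```

```text
clock: 11.1
eef_pos: [445.1, -305.0, 11.5]
eef_rot: [3.141, 0.001, 1.874]
wrist_force: [-0.2, -0.3, -0.3]
finger_gap: 33.1
finger_force: 0.0
clock: 11.85
eef_pos: [445.6, -305.3, 213.3]
eef_rot: [3.139, 0.004, 1.874]
wrist_force: [-0.1, -1.0, -1.0]
finger_gap: 27.6
finger_force: 15.0
```

```bash
python3 -m handwheel '0.18 0.92 0 0 0.8;0.18 0.92 0 0 0.8;0.18 0.92 0 0 0.8;0.18 0.92 0 0 0.8;0.18 0.92 0 0 0.8;0.18 0.92 0 0 0.8;0.18 0.92 0 0 0.8;0.18 0.92 0 0 0.8;0.18 0.92 0 0 0.8;0.18 0.92 0 0 0.8;0.18 0.92 0 0 0.8;0 0 0 0 0.8';python3 -m handwheel '0 0 0 0 0.8;0 0 0 0 0.8;0 0 0 0 0.8'
```

```text
clock: 12.85
eef_pos: [523.8, 104.9, 208.9]
eef_rot: [-3.139, -0.001, 1.879]
wrist_force: [-0.0, -0.4, -0.1]
finger_gap: 27.5
finger_force: 15.0
clock: 13.1
eef_pos: [523.9, 98.9, 210.3]
eef_rot: [-3.14, -0.0, 1.873]
wrist_force: [-0.4, 0.5, -0.4]
finger_gap: 27.8
finger_force: 15.0
```

```bash
python3 -m handwheel '0.03 0.08 -0.1 0 0.8;0 0 -0.25 0 0.8;0 0 -0.22 0 0.8;0 0 0 0 0.8;0 0 0 0 0.8'; python3 -m handwheel '0 0 0 0 0.4;0 0 0 0 0.4;0 0 0 0 0.4;0 0 0 0 0.4;0 0 0 0 0.4;0 0 0.5 0 0.4;0 0 0.3 0 0.4'
```

```text
clock: 13.52
eef_pos: [525.0, 102.9, 187.4]
eef_rot: [-3.14, -0.0, 1.874]
wrist_force: [0.9, 0.1, 0.0]
finger_gap: 27.7
finger_force: 15.0
clock: 14.1
eef_pos: [525.4, 103.2, 221.2]
eef_rot: [3.142, 0.0, 1.875]
wrist_force: [0.3, 0.4, 0.5]
finger_gap: 56.0
finger_force: 0.0
```

```bash
python3 -m handwheel '0.13 -0.9 0 0 0.4;0.13 -0.9 0 0 0.4;0.13 -0.9 0 0 0.4;0.13 -0.9 0 0 0.4;0.13 -0.9 0 0 0.4;0.13 -0.9 0 0 0.4;0.14 -0.9 0 0 0.4;0.14 -0.9 0 0 0.4;0.14 -0.9 0 0 0.4;0.14 -0.9 0 0 0.4;0 0 0 0 0.4;0 0 0 0 0.4'
python3 - <<'E'
from h import *
im,d,W=cloud("scene"); cv2.imwrite("pics/s5.png",cv2.resize(im[110:230,250:400,::-1],(600,480)))
E
```

```text
clock: 15.1
eef_pos: [578.7, -258.3, 219.5]
eef_rot: [-3.141, -0.001, 1.872]
wrist_force: [0.3, 0.2, -0.8]
finger_gap: 56.5
finger_force: 0.0
```

View pics/s5.png

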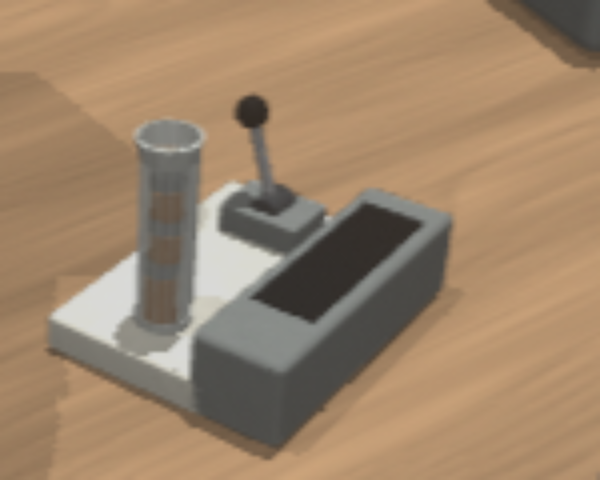

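All three vials are stacked upright in the tube, with the top one at (167,195). Next is the follower, gripped by its knob.

```bash
python3 -m handwheel '0 0 -0.9 0 0.4;0 0 -0.9 0 0.4;0 0 -0.9 0 0.4;0 0 -0.9 0 0.4;0 0 -0.8 0 0.4;0 0 -0.2 0 0.4;0 0 0 0 0.4;0 0 0 0 0.4'
```

```text
clock: 15.82
eef_pos: [579.8, -256.5, 38.0]
eef_rot: [3.14, 0.001, 1.875]
wrist_force: [-0.3, -0.1, 1.6]
finger_gap: 56.6
finger_force: 0.0
```

```bash
python3 -m handwheel '-0.02 0.02 -0.22 0 0.4;0 0 0 0 0.4;0 0 0 0 0.9;0 0 0 0 0.9;0 0 0 0 0.9;0 0 0 0 0.9;0 0 0 0 0.9' 25; python3 -m handwheel '0 0 0 0 0.9;0 0 0.4 0 0.9;0 0 0.9 0 0.9;0 0 0.9 0 0.9;0 0 0.9 0 0.9;0 0 0.9 0 0.9;0 0 0.9 0 0.9;0 0 0 0 0.9;0 0 0 0 0.9'
```

```text
clock: 16.4
eef_pos: [578.3, -256.2, 27.7]
eef_rot: [3.141, 0.0, 1.874]
wrist_force: [0.1, -0.5, 0.6]
finger_gap: 26.6
finger_force: 0.0
clock: 17.15
eef_pos: [578.7, -256.3, 225.3]
eef_rot: [3.139, 0.003, 1.874]
wrist_force: [0.0, -0.6, -1.7]
finger_gap: 17.4
finger_force: 25.0
```

```bash
python3 -m handwheel '-0.13 0.9 0 0 0.9;-0.13 0.9 0 0 0.9;-0.13 0.9 0 0 0.9;-0.13 0.9 0 0 0.9;-0.13 0.9 0 0 0.9;-0.13 0.9 0 0 0.9;-0.13 0.9 0 0 0.9;-0.13 0.9 0 0 0.9;-0.14 0.9 0 0 0.9;-0.14 0.85 0 0 0.9;0 0 0 0 0.9;0 0 0 0 0.9';python3 -m handwheel '0 0 0 0 0.9;0 0 0 0 0.9'
```

```text
clock: 18.15
eef_pos: [524.5, 103.2, 221.9]
eef_rot: [-3.139, -0.0, 1.877]
wrist_force: [0.2, -0.2, -0.7]
finger_gap: 17.5
finger_force: 25.0
clock: 18.32
eef_pos: [525.3, 101.0, 222.7]
eef_rot: [-3.14, -0.0, 1.873]
wrist_force: [0.0, -0.0, -0.3]
finger_gap: 17.4
finger_force: 25.0
```

```bash
python3 -m handwheel '0 0.02 -0.25 0 0.9;0 0 -0.2 0 0.9;0 0 -0.1 0 0.9;0 0 0 0 0.9;0 0 0 0 0.9;0 0 0 0 0.9'; python3 -m handwheel '0 0 0 0 0.5;0 0 0 0 0.5;0 0 0 0 0.5;0 0 0 0 0.5;0 0 0 0 0.5;0 0 0.6 0 0.5;0 0 0.6 0 0.5;0 0 0.3 0 0.5'
```

```text
clock: 18.82
eef_pos: [525.5, 102.7, 201.7]
eef_rot: [3.141, 0.0, 1.874]
wrist_force: [0.2, -0.4, -1.1]
finger_gap: 17.2
finger_force: 25.0
clock: 19.48
eef_pos: [525.8, 102.8, 264.2]
eef_rot: [3.139, 0.0, 1.875]
wrist_force: [0.6, -0.2, 0.0]
finger_gap: 47.0
finger_force: 0.0
```

```bash
python3 -m handwheel '-0.59 0.6 0 0 1;-0.59 0.6 0 0 1;-0.59 0.6 0 0 1;-0.59 0.6 0 0 1;-0.59 0.6 0 0 1;0 0 0 0 1;0 0 -0.8 0 1;0 0 -0.8 0 1;0 0 -0.8 0 1;0 0 -0.8 0 1;0 0 -0.5 0 1;0 0 0 0 1' 15
python3 - <<'E'
from h import *
im,d,W=cloud("scene"); cv2.imwrite("pics/s6.png",cv2.resize(im[80:230,230:400,::-1],(680,600)))
im,d,W=cloud("top"); p=W.reshape(-1,3); p=p[(p[:,2]>118)&(np.hypot(p[:,0]-457,p[:,1]-235)<18)]; print(p.mean(0))
print(read_state()["eef_pos"])
E
```

```text
clock: 20.48
eef_pos: [405.8, 221.7, 109.9]
eef_rot: [-3.135, 0.001, 1.874]
wrist_force: [-0.8, -1.0, -0.9]
finger_gap: 0.5
finger_force: 0.0
[461.74293493 236.15914442 253.66397059]
[407.70137915 222.67020156 113.99934601]
```

View pics/s6.png

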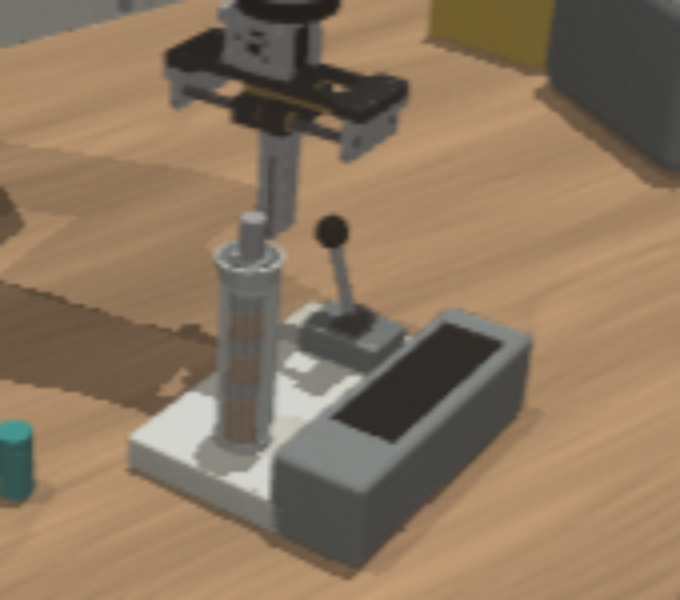

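The follower rests on the stack with only its knob above the rim at (253,235). The closed fingers are on the -x side of the ball at (331,231). I'll push the lever.

```bash
python3 -m handwheel '0.4 0.127 0 0 1;0.4 0.127 0 0 1;0.4 0.127 0 0 1;0.4 0.127 0 0 1;0.2 0.064 0 0 1;0.2 0.064 0 0 1;0 0 0 0 1;0 0 0 0 1;0 0 0 0 1'
```

```text
clock: 21.33
eef_pos: [487.0, 248.1, 113.8]
eef_rot: [3.141, -0.0, 1.874]
wrist_force: [0.0, 0.7, 0.1]
finger_gap: 0.3
finger_force: 0.0
```

```bash
python3 -m handwheel '0.07 0.02 0 0 1;0 0 0 0 1;0 0 0 0 1'; python3 -m handwheel '0.05 0.015 0 0 1;0 0 0 0 1;0 0 0 0 1'
```

```text
clock: 21.58
eef_pos: [490.1, 249.0, 113.6]
eef_rot: [3.141, -0.0, 1.875]
wrist_force: [0.5, -0.3, 0.2]
finger_gap: 0.3
finger_force: 0.1
clock: 21.83
eef_pos: [490.9, 249.3, 113.3]
eef_rot: [-3.138, 0.0, 1.875]
wrist_force: [-10.7, -4.3, 6.5]
finger_gap: 0.4
finger_force: 5.8
```

At the stop: 12 N of reaction. I'll back off, rise and check.

```bash
python3 -m handwheel '-0.4 -0.127 0 0 1;-0.6 -0.19 0 0 1;-0.5 -0.16 0 0 1;0 0 0.9 0 1;0 0 0.9 0 1;0 0 0.9 0 1;0 0 0.9 0 1;-0.5 -0.16 0 0 1;-0.5 -0.16 0 0 1;0 0 0 0 1;0 0 0 0 1'
python3 - <<'E'
from h import *
im,d,W=cloud("scene"); cv2.imwrite("pics/s7.png",cv2.resize(im[80:230,230:400,::-1],(680,600)))
p=W.reshape(-1,3); e=np.array([.953,.302]);f=np.array([-.302,.953]); L=(p[:,:2]-[525,102])
m=(p[:,2]>112)&(p[:,2]<150)&(abs(L@f-150)<20)&(abs(L@e)<60); print("ball local x",np.median((L@e)[m]),m.sum(),np.median(p[m,2]))
m=(p[:,2]>190)&(p[:,2]<220)&(np.hypot(*L.T)<15); print("knob",np.median(p[m],0),p[m,2].max())
E
```

```text
clock: 22.75
eef_pos: [392.0, 217.7, 258.0]
eef_rot: [3.14, -0.0, 1.875]
wrist_force: [0.6, 0.1, 1.3]
finger_gap: 0.6
finger_force: 0.0
ball local x 40.18613752652652 61 126.65236530343418
knob [529.50268194  98.90507832 204.55869298] 212.79496023790102
```

View pics/s7.png

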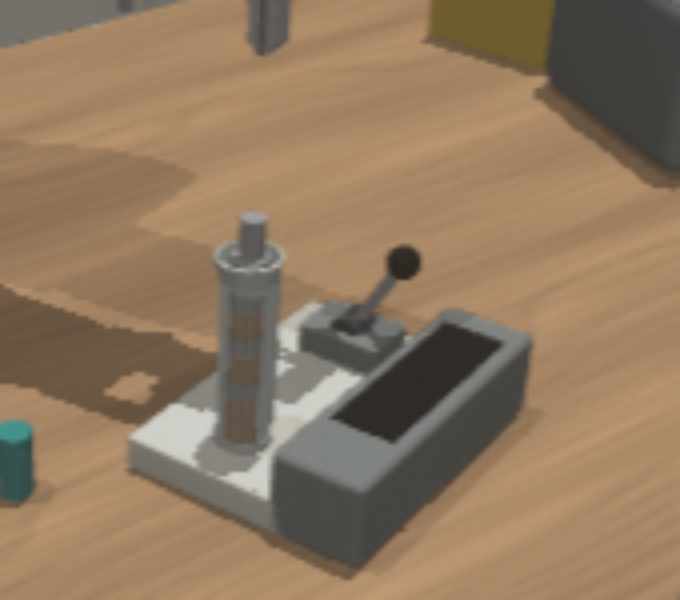

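The lever is fully over with its ball at (403,262), the stack and follower are upright with the knob top at 212 mm, and the robot is clear.

```bash
python3 -c "from cell import sign_off; print(sign_off())"
```

```text
the job is handed in; nothing more can be done
None
```

The feeder is loaded (tall vial at the bottom, two short vials on it, follower on top, all upright), the lever is against its feed-on stop, and I handed the job in at about 23 s; no verdict came back.

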